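# Set the margin thumbwheel of a comb-binding punch

## Task

The margin thumbwheel of the comb-binding punch was left on the wrong setting. Flick its edge with a fingertip, counter-clockwise as seen from above, click by click, until its long white line rests in the click opposite the white pointer on the deck, without running past it. Do not force it, and leave the things lying around the punch where they are.

Things in the scene. Friction and masses are not known exactly. Their poses are not given: they have to be found in the camera images.
- punch: Comb-binding punch, grey, heavy, fixed: 280 deep (its x, front to rear) x 370 wide (its y, to its left end) mm, deck 78 mm high. Origin: centre of its underside. Punch head 128 mm high at the rear (x over 35, y under 118); comb hooks 99 mm high (x -52 to -26, y under 112); lever 300 mm high at the right end. Plain left side face at y = 185; outside it only air down to the desk.
- dial_axis (a point): Centre of the thumbwheel's top face (vertical axis), at (-85, 171, 78) mm in the punch's frame. Black disc, radius 29, 12 thick, flush with the deck; only its left edge overhangs the side face, which is 14 from the axis. 7 ribs 8 wide, 51.4 deg apart, round ends centred at radius 34, tips at 38. In a click a gap faces the punch's left (+y), a rib 25.7 deg each side of it.
- dial (a joint): Turn of the thumbwheel, rad, growing counter-clockwise seen from above. 0: long white line opposite the pointer. Clicks every 0.898 rad (51.4 deg); springs by itself into the next click once clearly past half way (back if short of it) and stays; does not coast on. About 1.5 N at the rib tips turns it out of a click. Stops beyond -5 and +1 clicks; starts 2 to 4 clicks short of 0 (negative).
- line_tip (a point): Outer end of the long white line (26 mm x 5 mm) on the wheel's top face, at radius 37.5 mm on one of the ribs; the other six ribs carry short thin ticks only. Turns with the wheel.
- pointer (a point): Tip of the white arrowhead (15 mm wide and long, on a black inlay) on the deck, 43 mm from the wheel's axis towards the punch's right; it points at the wheel.
- comb: Black plastic binding comb, loose, 297 mm long (its y), 16 mm thick, lying in front of the punch. Origin: centre of its underside.
- stapler: Stapler, loose, 135 mm long (its x) x 36 x 53 mm high, in front of the punch's left end. Origin: centre of its underside.
- mug: White mug, loose, 80 mm diameter, 92 mm high, with a handle, left of the punch. Origin: centre of its underside.
- glue: Glue stick standing upright, loose, 26 mm diameter, 90 mm high, left of the punch's front. Origin: centre of its underside.

How it is judged:
By the outcome, as a careful person would: the job done as asked, in the order asked, and still so for the second after the job is handed in, with the robot touching nothing.
It also fails if it takes over 48 s, if anything falls off the work surface, if the arm or the gripper's body presses on something with over 40 N, if the wrist force passes 120 N, or if a joint passes its speed limit or range.

## Robot

A 6-joint arm with a two-finger parallel gripper is mounted at the origin on the work surface. World frame = base frame: x ahead of the robot, y to its left, z up, the work surface at z = 0. Lengths are in m, angles in rad, forces in N, time in s.
With the tool pointing down it reaches from about 0.225 to 0.875 m from the base axis. Payload 3.4 kg.
Tool frame: the origin (TCP) lies at the very end of the fingers, on their centre line; the grasp point (between the pads) lies 19 mm behind it; z points along the fingers, y is the direction in which the jaws open and shut (so a half turn about z gives the same grasp; the last joint's range is limited). The gripper opens to 85 mm and grips with 20 to 120 N. Pads are 22 mm wide; open, the fingers measure 114 mm over their backs; the gripper's body (76 mm by 85 mm) begins 54 mm behind the grasp point. The pads swing forward as they close: fully open they stand 13 mm farther back than shut.
Start: joints at [1.033, 0.276, 1.505, -0, 1.361, -0.121], TCP at [0.233, 0.526, 0.231] pointing down, gripper open.
Joint ranges: [-2.89, 2.89], [-0.75, 2.08], [0.22, 2.7], [-1.18, 4.32], [0.11, 2.71], [-2.7, 2.7]. Speed limits (rad/s): [2.57, 2.57, 3.14, 3.14, 3.14, 3.14].

## Interface

Orientations are given as a unit quaternion [w, x, y, z].
In Python, from rig import get_state, get_image, camera_model, sign_off gives the robot as it stands. The module is installed in compiled form; this text tells all that it offers.
- The arm moves only by the tool drive_tool, never from a script. Its argument "motion" is text: rows parted by semicolons, each of 7 numbers parted by spaces: the turn, a rotation vector about the tool's x, y, z in degrees, then the shift along the tool's x, y, z in m, then the opening in per cent of the stroke, from 0 (shut) to 100 (fully open). In form: wx wy wz tx ty tz hand; .... A call has 1 to 12 rows; each row shifts and turns the pose as measured when the row begins, along the tool's axes as they then stand; what a row does not reach is not made up. A row lasts 1/8 s, in which the tool goes at most 62.5 mm and 10.7 degrees, less where a joint would pass 70% of its speed; a pose out of reach is approached as far as the arm can. A call is refused whole if a number of a shift passes 0.0625 or a number of a turn 10.7, either way. A call with a gripper value outside its range is refused whole. The fingers move at their own pace and stop on an object; "newtons" is the grip in N (left out, the last holds). Time passes only in rows, so rows that do not move let the fingers close. It gives the time, the measured TCP pose, the force and the opening at its end, in the units of the state.
- get_state(): the state, without advancing time (a new reading comes with each control period).
- get_image(name): name is "side" or "top" or "wrist"; returns (picture, depth): 400x640x3 uint8, red, green, blue; 400x640 float32, m along the optical axis (not along the pixel's ray), 0 where there is no reading.
- camera_model(name): a dict with "camera_matrix" (3x3 intrinsics, pixels), "cam_to_world" (4x4, takes a point from camera to world coordinates); the wrist camera has in their place "T_tool_cam" (4x4, takes a point from camera to tool coordinates, whose origin is the TCP and whose axes are the flange's). Camera axes: x right, y up, looking along -z (the intrinsics and any distortion apply to the point x, -y, -z); pixel columns grow to the right and rows downward; lengths in m; the calibration is good to about 2 mm. The wrist camera is an equidistant fisheye: a pixel r from the principal point sees the ray r / f radians off the axis. A picture is of the moment at which its call begins: read the wrist's pose just before it. camera_model takes no time and is no camera call.
- sign_off(): hands the job in, once; it reports no verdict.
The state is a dict: "clock": time; "qpos": joint angles; "qd": joint speeds; "effort": joint torques, N m; "position": TCP position; "ee_rot": TCP orientation; "contact_force": force on the tool from outside, world axes, zero at the start; "moment": the same for the moment, N m; "width": finger opening in m.
Only numpy, scipy, OpenCV 4.12 (cv2) and the standard library are available. Lean on these libraries where they do the work, as an engineer would, in place of code of your own. Each camera call takes 0.05 s, during which the arm holds its last target.

## Working session

There is one attempt and no reset: what is moved stays moved. The work goes in short steps, Python scripts to look and compute and a tool call to move; the robot and the scene stay as the last step left them, time stands still between calls to the robot, and variables do not carry over. Pictures are saved under pics/ and viewed, and the job is handed in when it is done.

Besides the shell and the picture viewer there is one more tool, called after ">>>" as a command line: name --argument value ..., lists and objects as JSON in quotes. drive_tool: Moves the arm, as the interface text tells. Its arguments: {"type":"object","properties":{"motion":{"type":"string"},"newtons":{"type":"number"}},"required":["motion"]}

```bash
mkdir -p pics; python3 - <<'E'
from rig import *
import cv2,numpy as np
s=get_state();print(s)
for n in("top","side","wrist"):
    p,d=get_image(n);cv2.imwrite(f"pics/{n}0.png",p[:,:,::-1]);np.savez(f"{n}0.npz",p=p,d=d)
    print(n,camera_model(n))
E
```

```text
{'clock': 0.0, 'qpos': array([ 1.03300431e+00,  2.76599816e-01,  1.50615706e+00, -4.94131495e-06,
        1.36073699e+00, -1.20995180e-01]), 'qd': array([-0.0007955 ,  0.00156973,  0.00059482,  0.00030815,  0.00065765,
       -0.00258064]), 'effort': array([ 3.46198767e-04, -4.16781414e+01, -2.45811886e+01, -4.69766983e-04,
        1.11128765e-02, -4.69975674e-06]), 'position': array([0.23249745, 0.52529336, 0.23042746]), 'ee_rot': array([-3.05204952e-04,  2.06892638e-01,  9.78363191e-01, -9.00278933e-04]), 'contact_force': array([-0.35207083, -0.26728047,  0.34213424]), 'moment': array([-0.0366304 ,  0.0345428 ,  0.02404738]), 'width': 0.08538828440536977}
top {'camera_matrix': array([[495.41013951,   0.        , 323.96028876],
       [  0.        , 495.41013951, 191.62671901],
       [  0.        ,   0.        ,   1.        ]]), 'cam_to_world': array([[ 0.00519107,  0.98091229, -0.19438142,  0.38018424],
       [-0.9998893 ,  0.00238105, -0.01468709,  0.02323862],
       [-0.01394391,  0.19443614,  0.98081606,  0.99836541],
       [ 0.        ,  0.        ,  0.        ,  1.        
[... 279 characters left out ...]
,  0.50098744, -0.66740217, -0.51168229],
       [ 0.00761222,  0.80273324,  0.5962897 ,  0.55728615],
       [ 0.        ,  0.        ,  0.        ,  1.        ]])}
wrist {'camera_matrix': array([[309.70691629,   0.        , 324.43930843],
       [  0.        , 309.70691629, 196.78003063],
       [  0.        ,   0.        ,   1.        ]]), 'T_tool_cam': array([[-1.73148927e-04,  9.46380568e-01,  3.23053851e-01,
         8.27418105e-02],
       [ 9.99999794e-01,  3.63580522e-04, -5.29127414e-04,
        -2.42189907e-04],
       [-6.18211990e-04,  3.23053693e-01, -9.46380436e-01,
        -1.43299674e-01],
       [ 0.00000000e+00,  0.00000000e+00,  0.00000000e+00,
         1.00000000e+00]])}
```

View pics/top0.png

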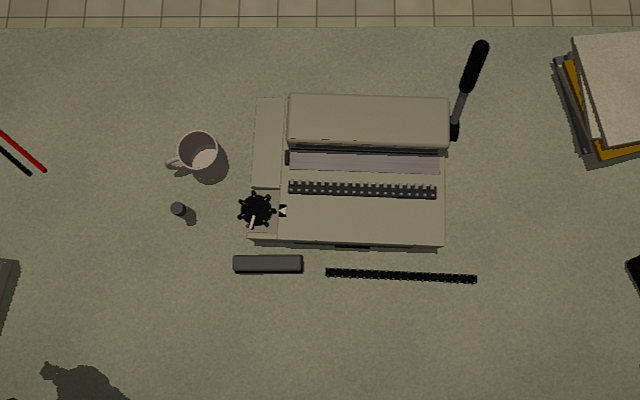

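View pics/side0.png

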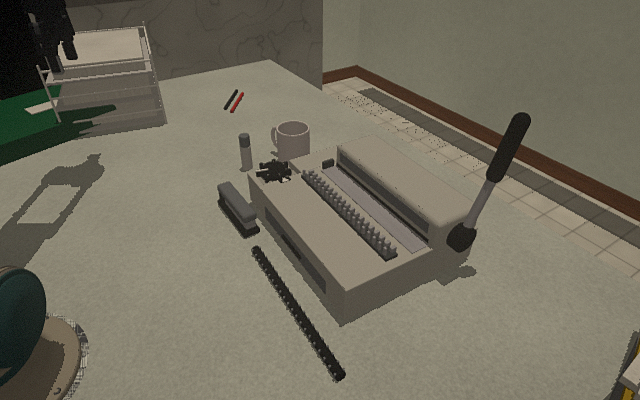

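View pics/wrist0.png

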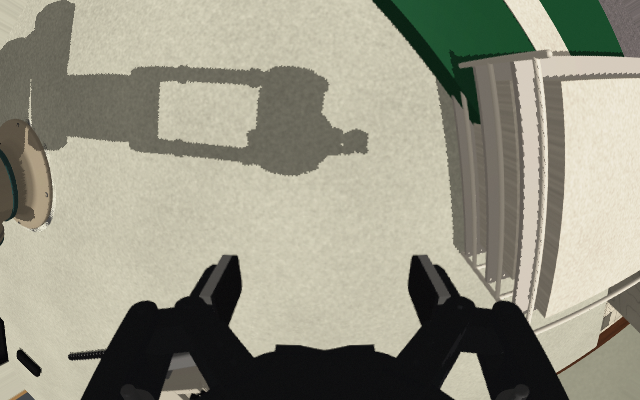

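```bash
cat > h.py <<'E'
import numpy as np,cv2
from rig import *
def ray(n,u,v):
    m=camera_model(n);K=m["camera_matrix"];T=m["cam_to_world"]
    d=np.array([(u-K[0,2])/K[0,0],-(v-K[1,2])/K[1,1],-1.]);return T[:3,3],T[:3,:3]@d
def onz(n,u,v,z):
    o,d=ray(n,u,v);t=(z-o[2])/d[2];return o+t*d
def proj(n,P):
    m=camera_model(n);K=m["camera_matrix"];T=m["cam_to_world"]
    c=T[:3,:3].T@(np.asarray(P)-T[:3,3]);return K[0,0]*c[0]/-c[2]+K[0,2],-K[1,1]*c[1]/-c[2]+K[1,2]
E
python3 - <<'E'
from h import *
p=np.load("top0.npz")["p"]
c=p[150:290,150:310,::-1];cv2.imwrite("pics/topc.png",cv2.resize(c,(800,700))[:600])
c=p[80:260,230:460,::-1]
p=np.load("side0.npz")["p"]
cv2.imwrite("pics/sidec.png",cv2.resize(p[110:230,200:340,::-1],(700,600)))
E
```

```text
(no output)
```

View pics/topc.png

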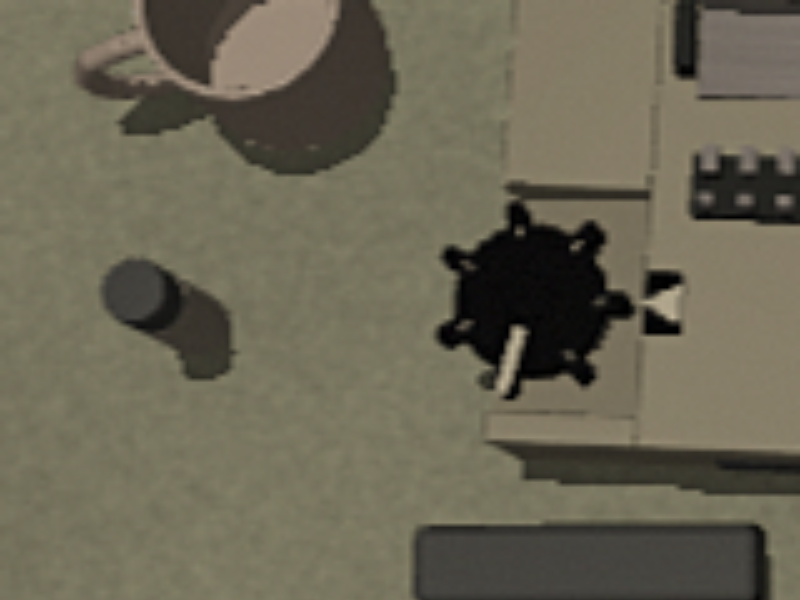

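View pics/sidec.png

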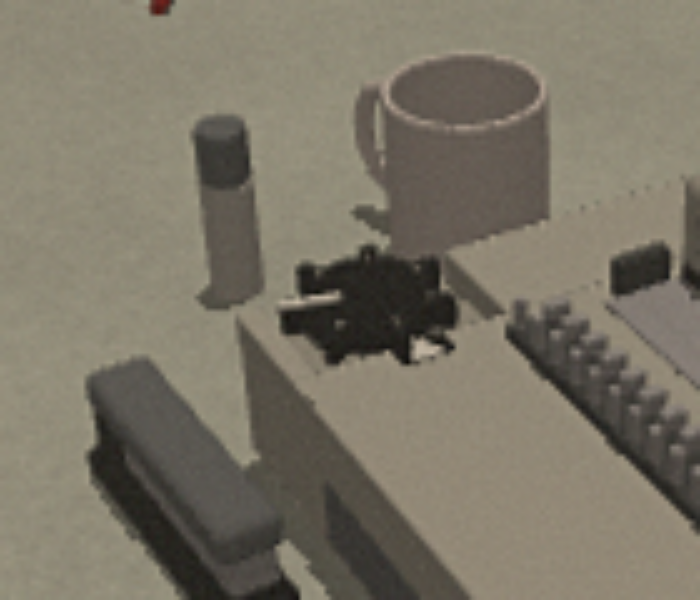

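```bash
python3 - <<'E'
from h import *
z=np.load("top0.npz");p=z["p"].astype(int);d=z["d"]
g=p.max(2)
# dial mask
m=np.zeros(g.shape,np.uint8);m[185:235,230:276]=(g[185:235,230:276]<40)
n,l,s,c=cv2.connectedComponentsWithStats(m);i=1+np.argmax(s[1:,4])
mo=cv2.erode((l==i).astype(np.uint8),np.ones((5,5)));print(s[i],c[i])
cn=max(cv2.findContours(cv2.morphologyEx((l==i).astype(np.uint8),cv2.MORPH_OPEN,cv2.getStructuringElement(cv2.MORPH_ELLIPSE,(13,13))),0,1)[0],key=cv2.contourArea)
e=cv2.fitEllipse(cn);print("ell",e)
ax=onz("top",*e[0],.078);print("axis",ax)
# front deck edge: for columns, deck bright -> darker front
pts=[]
for u in range(290,440,5):
    col=g[225:262,u];k=np.argmin(np.diff(cv2.GaussianBlur(col.astype(np.float32).reshape(-1,1),(1,3),0)[:,0]));pts.append(onz("top",u+0.0,225+k+.5,.078))
pts=np.array(pts);print(np.round(pts[::4],4));f=np.polyfit(pts[:,1],pts[:,0],1);print("front slope",f,np.degrees(np.arctan(f[0])))
for nm,uv in dict(ptr=(278.5,210.3),line=(251.3,228.5),glue=(178,208)).items(): print(nm,onz("top",*uv,.09 if nm=="glue" else .078))
for nm,(u,v) in dict(mugL=(166,165),mugR=(217,150),mugB=(200,171),stL=(233,264),stT=(268,255)).items(): print(nm,onz("top",u,v,.092 if 'm'==nm[0] else .053))
lt=onz("top",251.3,228.5,.078)-ax;print("line angle from -y, deg",np.degrees(np.arctan2(lt[1],lt[0]))+90, np.hypot(*lt[:2]))
pt=onz("top",278.5,210.3,.078)-ax;print("ptr angle",np.degrees(np.arctan2(pt[1],pt[0]))+90,np.hypot(*pt[:2]))
o,dd=ray("top",300,225);print("deck depth pt",o+dd*d[225,300]);print(np.array(onz("top",300,225,.078)))
# side check
print("axis in side",proj("side",ax))
E
```

```text
[238 190  38  40 802] [256.37531172 209.40149626]
ell ((256.6014709472656, 207.42723083496094), (21.618852615356445, 29.000446319580078), 106.4062728881836)
axis [0.53190024 0.16390343 0.078     ]
[[ 0.4716  0.0997  0.078 ]
 [ 0.4699  0.0625  0.078 ]
 [ 0.4682  0.0253  0.078 ]
 [ 0.4684 -0.0118  0.078 ]
 [ 0.4666 -0.0488  0.078 ]
 [ 0.4649 -0.0858  0.078 ]
 [ 0.4632 -0.1227  0.078 ]
 [ 0.4615 -0.1596  0.078 ]]
front slope [0.0365883  0.46817673] 2.095420667374464
ptr [0.52654135 0.12242233 0.078     ]
line [0.49194558 0.17257432 0.078     ]
glue [0.52841602 0.30892444 0.09      ]
mugL [0.61049823 0.3362959  0.092     ]
mugR [0.64006624 0.24077896 0.092     ]
mugB [0.59893497 0.2710278  0.092     ]
stL [0.42726108 0.20911199 0.053     ]
stT [0.44450318 0.14311651 0.053     ]
line angle from -y, deg 257.75563111126974 0.04088470068212983
ptr angle -7.361192127271835 0.04182581805905332
deck depth pt [0.49878775 0.08148472 0.07840768]
[0.49884031 0.08151054 0.078     ]
axis in side (np.float64(275.4195967081905), np.float64(166.97688887082325))
```

>>> drive_tool --motion "0 0 0 -0.043 -0.013 0.002 0;0 0 0 -0.043 -0.013 0.002 0;0 0 0 -0.043 -0.013 0.002 0;0 0 0 -0.043 -0.013 0.002 0;0 0 0 -0.043 -0.013 0.002 0;0 0 0 -0.043 -0.013 0.002 0;0 0 0 -0.043 -0.013 0.002 0;0 0 0 -0.043 -0.013 0.002 0;0 0 0 -0.043 -0.013 0.002 0;0 0 0 0 0 0 0" --newtons 30

```text
clock: 1.4
position: [0.5476, 0.2542, 0.208]
ee_rot: [-0.002, 0.205, 0.979, -0.002]
contact_force: [-0.6, -0.2, -0.8]
width: 0.0
```

>>> drive_tool --motion "0 0 -10 0 0 0 0;0 0 -10 0 0 0 0;0 0 -10 0 0 0 0;0 0 -10 0 0 0 0;0 0 0 0 0 0 0"

```text
clock: 2.02
position: [0.5428, 0.2567, 0.2064]
ee_rot: [-0.006, -0.153, 0.988, 0.0]
contact_force: [0.0, -0.3, 0.2]
width: 0.0001
```

```bash
cat >> h.py <<'E'
from scipy.spatial.transform import Rotation as R
def tool(s):
    q=s["ee_rot"];return R.from_quat([q[1],q[2],q[3],q[0]]).as_matrix(),s["position"]
def shot(tag,names):
    s=get_state();Rm,P=tool(s);print("t",s["clock"],"P",P.round(4),"xyaw",np.degrees(np.arctan2(Rm[1,0],Rm[0,0])).round(1),"z",Rm[:,2].round(3),"F",s["contact_force"].round(2),"w",s["width"])
    for n in names:
        p,d=get_image(n);cv2.imwrite(f"pics/{n}{tag}.png",p[:,:,::-1]);np.savez(f"{n}{tag}.npz",p=p,d=d,R=Rm,P=P)
E
python3 -c "
from h import *
shot('1',['wrist'])"
```

```text
t 2.025 P [0.5428 0.2567 0.2064] xyaw -162.4 z [-0.012 -0.001 -1.   ] F [ 0.04 -0.28  0.19] w 7.005905578143495e-05
```

View pics/wrist1.png

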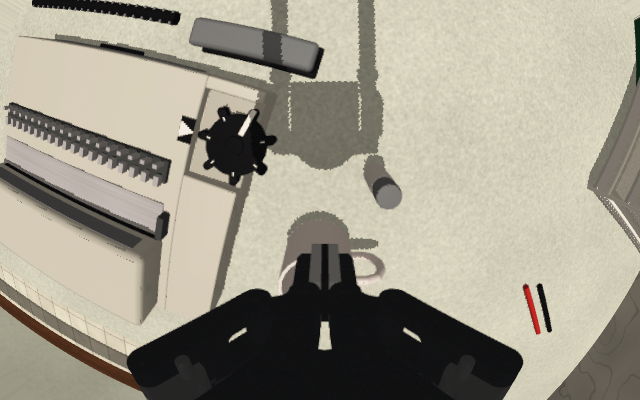

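```bash
cat >> h.py <<'E'
def wray(z,u,v):
    m=camera_model("wrist");K=m["camera_matrix"];T=m["T_tool_cam"]
    a=np.array([u-K[0,2],v-K[1,2]]);r=np.hypot(*a);th=r/K[0,0];a=a/max(r,1e-9)*np.sin(th)
    d=np.array([a[0],-a[1],-np.cos(th)])
    return z["R"]@T[:3,3]+z["P"],z["R"]@T[:3,:3]@d
def wonz(z,u,v,h):
    o,d=wray(z,u,v);return o+d*(h-o[2])/d[2]
def wproj(z,P):
    m=camera_model("wrist");K=m["camera_matrix"];T=m["T_tool_cam"]
    c=T[:3,:3].T@(z["R"].T@(np.asarray(P)-z["P"])-T[:3,3]);th=np.arctan2(np.hypot(c[0],c[1]),-c[2]);a=c[:2]/np.hypot(c[0],c[1])*th*K[0,0]
    return K[0,2]+a[0],K[1,2]-a[1]
E
python3 - <<'E'
from h import *
z=np.load("wrist1.npz");p=z["p"]
cv2.imwrite("pics/w1c.png",np.hstack([cv2.resize(p[230:300,285:365,::-1],(400,400)),cv2.resize(p[100:190,190:280,::-1],(400,400))]))
print("tcp px",wproj(z,z["P"]))
for off in [(-.011,0,0),(.011,0,0),(0,.008,0),(0,-.008,0)]: print(off,wproj(z,z["P"]+z["R"]@np.array(off)))
g=p.max(2);m=(g<40).astype(np.uint8);m[:, :195]=0;m[:100]=0;m[190:]=0;m[:,280:]=0
mm=cv2.morphologyEx(m,cv2.MORPH_CLOSE,np.ones((5,5)))
E
```

```text
tcp px (np.float64(325.1961619600352), np.float64(257.40141034558644))
(-0.011, 0, 0) (np.float64(325.17712259477), np.float64(274.6131682221333))
(0.011, 0, 0) (np.float64(325.2146362557221), np.float64(239.0069761899797))
(0, 0.008, 0) (np.float64(340.24064908190627), np.float64(257.34742540773976))
(0, -0.008, 0) (np.float64(310.14829661971186), np.float64(257.3607231988621))
```

View pics/w1c.png

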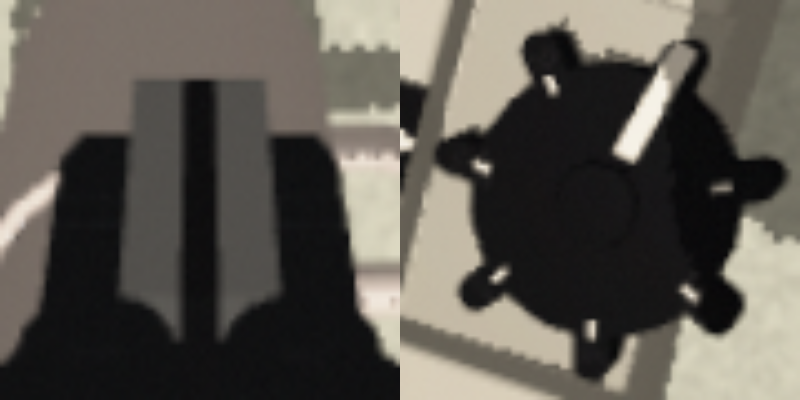

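```bash
python3 - <<'E'
from h import *
z=np.load("wrist1.npz");d=z["d"];T=camera_model("wrist")["T_tool_cam"]
zz=dict(R=np.eye(3),P=np.zeros(3))
for u,v in [(314,247),(318,247),(325,247),(318,255),(318,265),(318,275),(332,247),(332,265),(301,258),(301,265),(304,258),(304,275),(347,258),(349,258),(351,270),(345,265),(298,285)]:
    o,r=wray(zz,u,v); c=T[:3,:3].T@r; P=o+r*(d[v,u]/-c[2]); print((u,v),(P*1000).round(1),d[v,u])
# axis from wrist
for nm,(u,v) in dict(hub=(190+598/400*90*1.0-400/400*90,100+205/400*90)).items(): print(nm,wonz(z,u,v,.078))
def W(a,b): return wonz(z,190+(a-400)*.225,100+b*.225,.078)
tips=np.array([W(545,32),W(697,45),W(783,178),W(722,330),W(593,378),W(465,298),W(440,150)])
print(tips.round(4));
A=np.c_[2*tips[:,:2],np.ones(7)];s=np.linalg.lstsq(A,(tips[:,:2]**2).sum(1),rcond=None)[0];print("fit",s[:2],np.sqrt(s[2]+s[0]**2+s[1]**2))
a=np.degrees(np.arctan2(tips[:,1]-s[1],tips[:,0]-s[0]));print(a.round(1))
print("ptr",wonz(z,193.5,129,.078))
E
```

```text
(314, 247) [10.2 -5.6 -7.4] 0.15214123
(318, 247) [ 11.8  -3.5 -10.2] 0.14899863
(325, 247) [11.4 -0.1 -9.5] 0.14979663
(318, 255) [ 10.7  -3.4 -16.3] 0.14358647
(318, 265) [ 11.   -3.2 -25.7] 0.13459982
(318, 275) [ 11.   -3.1 -33.8] 0.12685438
(332, 247) [10.8  3.3 -8.4] 0.15097135
(332, 265) [ 11.2   2.9 -26. ] 0.13420956
(301, 258) [  6.8 -11.8 -12.5] 0.14844494
(301, 265) [  6.5 -11.4 -18.6] 0.14272937
(304, 258) [  7.7 -10.2 -14. ] 0.14672364
(304, 275) [  6.3  -9.5 -26.7] 0.13512479
(347, 258) [  6.6  10.6 -12.1] 0.14883716
(349, 258) [  6.6  11.6 -12.1] 0.14884591
(351, 270) [  6.6  11.7 -23.1] 0.13838688
(345, 265) [  6.9   9.2 -19.2] 0.1420586
(298, 285) [ 11.9 -10.8 -42.6] 0.1182405
hub [0.52905412 0.16631711 0.078     ]
[[0.4975 0.1462 0.078 ]
 [0.4919 0.1779 0.078 ]
 [0.513  0.2021 0.078 ]
 [0.5471 0.1982 0.078 ]
 [0.5654 0.1738 0.078 ]
 [0.5566 0.142  0.078 ]
 [0.527  0.1294 0.078 ]]
fit [0.5281439  0.16698422] 0.037576270291222284
[-145.9  163.2  113.4   58.8   10.3  -41.3  -91.7]
ptr [0.52409495 0.12288175 0.078     ]
```

>>> drive_tool --motion "0 0 0 -0.010 -0.026 0 0;0 0 0 0 0 0.04 0;0 0 0 0 0 0.04 0;0 0 0 0 0 0.02 0;0 0 0 0 0 0 0"

```text
clock: 2.7
position: [0.5583, 0.2366, 0.1047]
ee_rot: [-0.005, -0.147, 0.989, 0.001]
contact_force: [0.3, 0.1, 0.1]
width: 0.0001
```

```bash
python3 -c "
from h import *
shot('2',['wrist','side'])"
```

```text
t 2.7 P [0.5583 0.2366 0.1047] xyaw -163.1 z [-0.011  0.    -1.   ] F [0.26 0.14 0.08] w 0.00010295316285423924
```

View pics/wrist2.png

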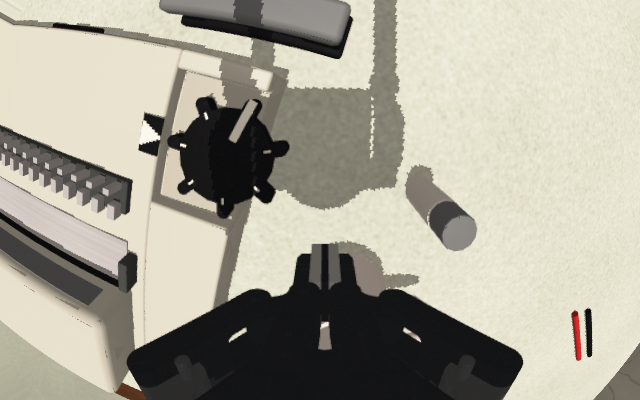

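View pics/side2.png

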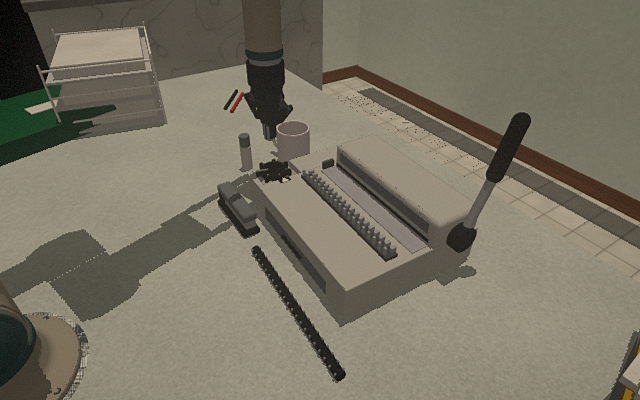

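```bash
python3 - <<'E'
from h import *
z=np.load("wrist2.npz");p=z["p"]
cv2.imwrite("pics/w2c.png",cv2.resize(p[85:225,165:300,::-1],(579,600)))
for P in [(.5285,.166,.078),(.552,.2035,.078)]: print(wproj(z,P))
E
```

```text
(np.float64(223.306264477434), np.float64(157.67907158292894))
(np.float64(274.7936626442073), np.float64(211.82458908192908))
```

View pics/w2c.png

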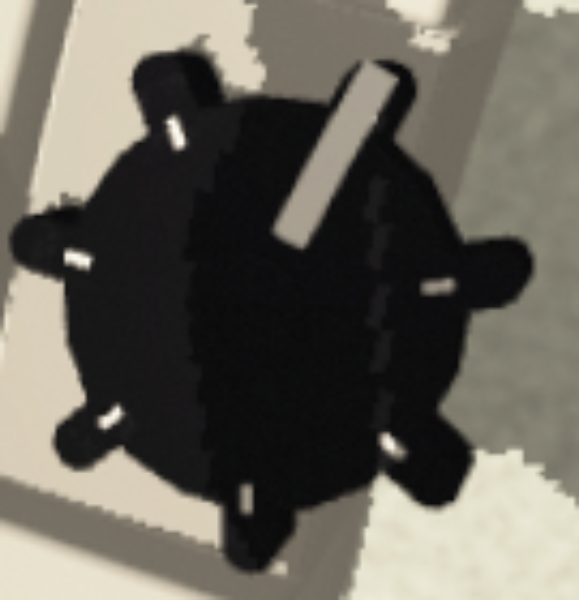

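```bash
python3 - <<'E'
from h import *
z=np.load("wrist2.npz")
t=np.array([wonz(z,165+a/4.289,85+b/4.286,.078)[:2] for a,b in [(176,132),(78,260),(112,417),(247,498),(392,445),(438,287)]])
s=np.linalg.lstsq(np.c_[2*t,np.ones(6)],(t**2).sum(1),rcond=None)[0];print(s[:2],np.sqrt(s[2]+s[0]**2+s[1]**2))
print(np.degrees(np.arctan2(t[:,1]-s[1],t[:,0]-s[0])).round(1))
E
```

```text
[0.52872714 0.16594939] 0.026653680550987623
[-143.5  -91.5  -40.5   10.7   62.1  113.1]
```

>>> drive_tool --motion "0 0 0 -0.001 0 0.026 0;0 0 0 0 0 0.026 0;0 0 0 0 0 0 0"

```text
clock: 3.18
position: [0.5644, 0.2391, 0.0591]
ee_rot: [0.002, -0.146, 0.989, 0.002]
contact_force: [0.6, -0.9, 0.2]
width: -0.0003
```

>>> drive_tool --motion "0 0 0 0 0 0 0;0 0 0 0 0 0 0"

```text
clock: 3.42
position: [0.5665, 0.2399, 0.0624]
ee_rot: [0.005, -0.146, 0.989, 0.002]
contact_force: [0.3, -0.4, 0.0]
width: -0.0004
```

```bash
python3 -c "
from h import *
shot('3',['wrist'])"
```

```text
t 3.425 P [0.5665 0.2399 0.0624] xyaw -163.2 z [ 0.009  0.006 -1.   ] F [ 0.31 -0.42  0.04] w -0.0004053349706586055
```

View pics/wrist3.png

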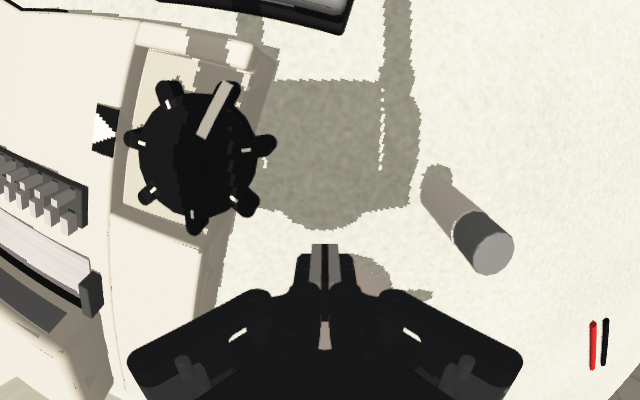

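>>> drive_tool --motion "0 0 0 0.006 -0.006 0.008 0;0 0 0 0.005 -0.010 0.004 0;0 0 0 0.004 -0.008 0 0"

```text
clock: 3.85
position: [0.5592, 0.2114, 0.0504]
ee_rot: [0.006, -0.146, 0.989, 0.002]
contact_force: [0.4, -0.6, -0.1]
width: -0.0001
```

```bash
python3 -c "
from h import *
shot('4',['wrist'])"
```

```text
t 3.85 P [0.5592 0.2114 0.0504] xyaw -163.2 z [ 0.011  0.006 -1.   ] F [ 0.44 -0.57 -0.09] w -0.00014642153149216716
```

View pics/wrist4.png

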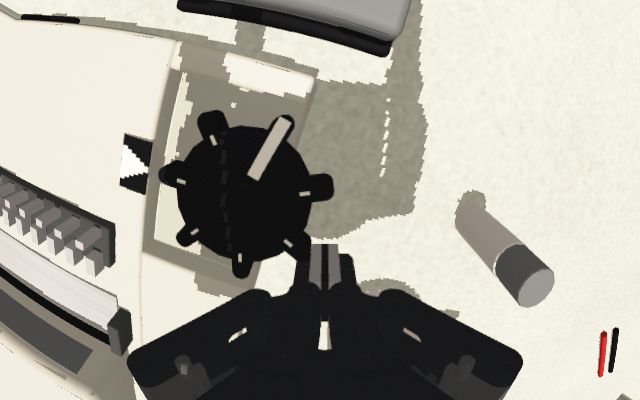

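>>> drive_tool --motion "0 0 0 0.008 0 0 0;0 0 0 0.006 0.003 0 0"

```text
clock: 4.15
position: [0.5484, 0.2114, 0.0513]
ee_rot: [0.011, -0.144, 0.989, 0.005]
contact_force: [2.6, 4.0, -1.3]
width: -0.0005
```

>>> drive_tool --motion "0 0 0 0.008 0.004 0 0"

```text
clock: 4.28
position: [0.54, 0.2136, 0.0513]
ee_rot: [0.011, -0.144, 0.99, 0.005]
contact_force: [1.0, 1.4, -0.2]
width: -0.0001
```

```bash
python3 -c "
from h import *
shot('5',['wrist'])"
```

```text
t 4.275 P [0.54   0.2136 0.0513] xyaw -163.5 z [ 0.021  0.014 -1.   ] F [ 1.02  1.41 -0.15] w -9.040781371388866e-05
```

View pics/wrist5.png

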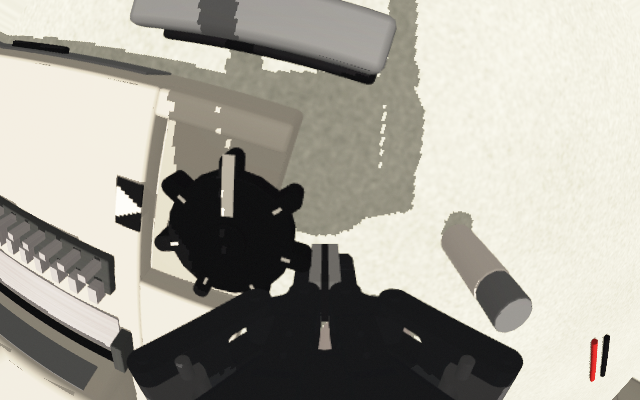

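>>> drive_tool --motion "0 0 0 0.008 0.002 0 0"

```text
clock: 4.45
position: [0.5289, 0.2132, 0.0511]
ee_rot: [0.01, -0.144, 0.989, 0.005]
contact_force: [0.1, -0.5, 0.5]
width: 0.0001
```

>>> drive_tool --motion "0 0 0 0.005 0.002 0 0"

```text
clock: 4.58
position: [0.5221, 0.2131, 0.0508]
ee_rot: [0.009, -0.144, 0.989, 0.005]
contact_force: [0.3, 0.3, -0.2]
width: -0.0002
```

```bash
python3 -c "
from h import *
shot('6',['wrist'])"
```

```text
t 4.575 P [0.5221 0.2131 0.0508] xyaw -163.4 z [ 0.016  0.012 -1.   ] F [ 0.33  0.26 -0.24] w -0.00022813420882465018
```

View pics/wrist6.png

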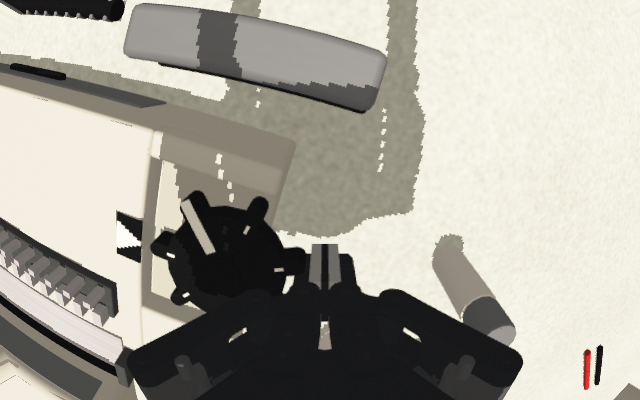

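>>> drive_tool --motion "0 0 0 -0.007 0.015 0 0;0 0 0 -0.007 0.013 0 0;0 0 0 -0.016 -0.003 0 0;0 0 0 -0.016 -0.005 0 0;0 0 0 0 0 0 0"

```text
clock: 5.25
position: [0.5644, 0.2489, 0.052]
ee_rot: [0.01, -0.145, 0.989, 0.005]
contact_force: [0.2, -0.1, -0.3]
width: -0.0002
```

```bash
python3 -c "
from h import *
shot('7',['wrist'])"
```

```text
t 5.25 P [0.5644 0.2489 0.052 ] xyaw -163.3 z [ 0.019  0.012 -1.   ] F [ 0.22 -0.11 -0.33] w -0.00024151858855907756
```

View pics/wrist7.png

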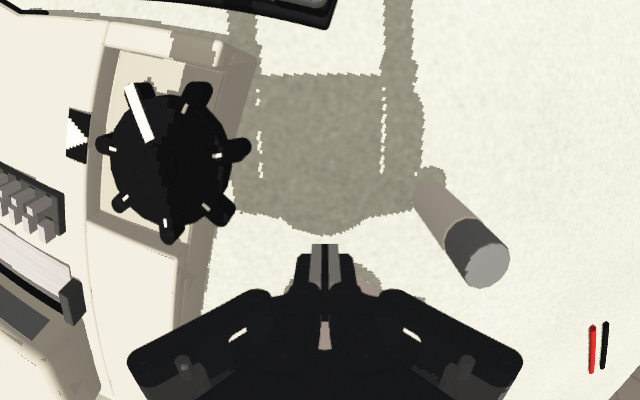

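The line now sits one click short of the pointer, so I'll repeat the same flick.

>>> drive_tool --motion "0 0 0 0.006 -0.012 0 0;0 0 0 0.006 -0.012 0 0;0 0 0 0.003 -0.008 0 0;0 0 0 0 0 0 0"

```text
clock: 5.8
position: [0.5557, 0.21, 0.0509]
ee_rot: [0.008, -0.145, 0.989, 0.004]
contact_force: [-0.8, 0.6, 0.1]
width: 0.0002
```

>>> drive_tool --motion "0 0 0 0.007 0.002 0 0;0 0 0 0.006 0.003 0 0"

```text
clock: 6.05
position: [0.5446, 0.2129, 0.0517]
ee_rot: [0.012, -0.144, 0.989, 0.006]
contact_force: [2.7, 2.6, 0.9]
width: -0.0
```

>>> drive_tool --motion "0 0 0 0.008 0.003 0 0"

```text
clock: 6.18
position: [0.5356, 0.2139, 0.0517]
ee_rot: [0.012, -0.144, 0.989, 0.006]
contact_force: [-0.1, -0.7, -0.7]
width: 0.0001
```

>>> drive_tool --motion "0 0 0 0.006 0.002 0 0"

```text
clock: 6.3
position: [0.5274, 0.2139, 0.0513]
ee_rot: [0.011, -0.145, 0.989, 0.005]
contact_force: [1.0, -0.3, 0.3]
width: -0.0
```

```bash
python3 -c "
from h import *
shot('8',['wrist'])"
```

```text
t 6.3 P [0.5274 0.2139 0.0513] xyaw -163.4 z [ 0.02   0.014 -1.   ] F [ 1.01 -0.34  0.28] w -5.579746644198395e-07
```

View pics/wrist8.png

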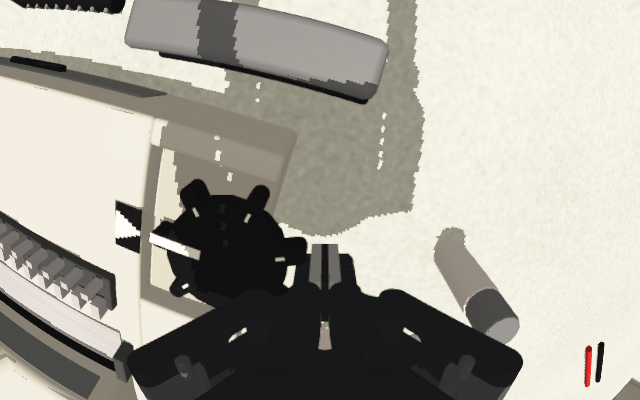

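The line has reached the pointer. I'll withdraw outward, then lift.

>>> drive_tool --motion "0 0 0 -0.007 0.013 0 0;0 0 0 -0.006 0.013 0 0;0 0 0 -0.003 0.008 0 0;0 0 0 0 0 -0.03 0;0 0 0 0 0 -0.04 0;0 0 0 0 0 -0.04 0;0 0 0 0 0 -0.03 0;0 0 0 0 0 0 0;0 0 0 0 0 0 0"

```text
clock: 7.48
position: [0.5292, 0.2553, 0.1934]
ee_rot: [0.008, -0.147, 0.989, 0.005]
contact_force: [-0.2, 0.3, -0.9]
width: -0.0002
```

```bash
python3 - <<'E'
from h import *
shot('9',['wrist','side','top'])
z=np.load("wrist9.npz")
u,v=wproj(z,(.5287,.166,.078));print(u,v);u,v=int(u),int(v)
a=z["p"][max(v-60,0):v+60,max(u-80,0):u+80,::-1];cv2.imwrite("pics/w9c.png",cv2.resize(a,None,fx=4,fy=4))
# unmoved objects
a=np.load("top0.npz")["p"].astype(int);b=np.load("top9.npz")["p"].astype(int)
cv2.imwrite("pics/top9d.png",np.vstack([np.clip(abs(a-b).max(2)*3,0,255)[80:300,130:500].astype(np.uint8),b[80:300,130:500].max(2).astype(np.uint8)]))
E
```

```text
t 7.475 P [0.5292 0.2553 0.1934] xyaw -163.2 z [ 0.014  0.012 -1.   ] F [-0.23  0.32 -0.88] w -0.0002475114146222595
226.68828161867194 160.93145531544226
```

View pics/w9c.png

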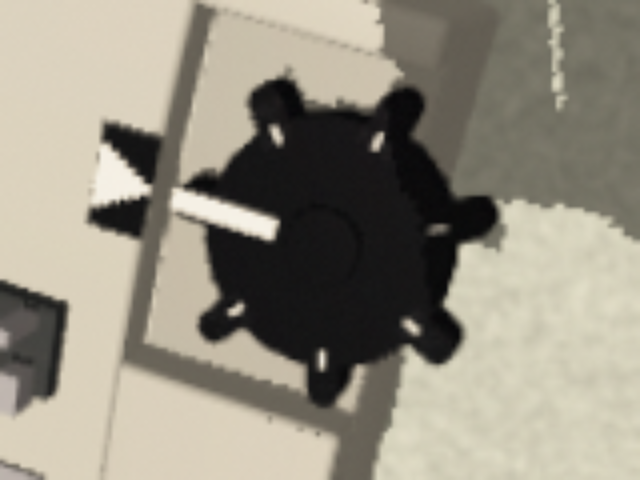

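View pics/top9d.png

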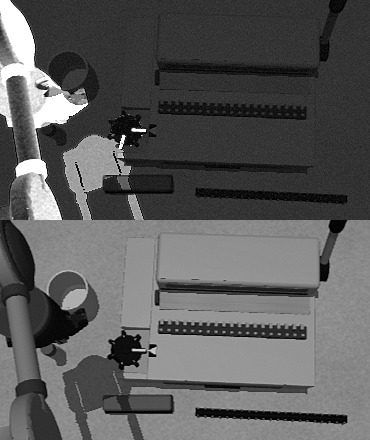

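```bash
python3 -c "
from rig import *
print(sign_off(),get_state()['clock'])"
```

```text
the job is handed in; nothing more can be done
the job is handed in; nothing more can be done
```

The thumbwheel's long white line now rests in the click opposite the pointer, and the job is handed in. It started two clicks short, so I flicked it twice counter-clockwise with the closed fingertips against a rib, withdrawing and checking after the first click.

- **Final wrist picture:** taken with the arm lifted clear, it shows the line pointing straight at the arrowhead's tip. The wheel is seated with a gap facing left.
- **Force and time:** the highest wrist force I read while pushing was about 5 N. The clock stood at about 7.5 s of the allowed 48 s.
- **Loose objects:** before and after top pictures show no shift of the punch, comb, stapler or mug. In the last top picture the arm partly hides the glue stick; it was still standing in the wrist pictures taken during both flicks.

No check failed. The fingers drifted a few millimetres from their commanded position between moves, which I corrected as I went.

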